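Level the hand-rest and load the inlay stage

ROBOT

A 7-joint arm with a two-finger parallel gripper is mounted at the origin on the work surface. World frame = base frame: x ahead of the robot, y to its left, z up, the work surface at z = 0. Lengths are in mm, angles in rad, forces in N, time in s.
With the tool pointing down it reaches from about 400 to 850 mm from the base axis. Payload 4.4 kg.
Tool frame: the origin (TCP) lies at the very end of the fingers, on their centre line; the grasp point (between the pads) lies 19 mm behind it (ctrl.pinch_z is the distance from the TCP to the grasp point, in mm); z points along the fingers, y is the line along which they close (so a half turn about z gives the same grasp; the last joint's range is limited). The gripper opens to 94 mm and grips with 3 to 60 N. Pads are 16 mm wide; open, the fingers measure 119 mm over their backs; the gripper's body (75 mm by 177 mm) begins 78 mm behind the grasp point.
Start: joints at [-1.171, 0.628, 0.038, 1.517, -0.027, 0.996, -0.02], TCP at [291.919, 580.777, 205.478] pointing down, gripper open.
Joint ranges: [-3.06, 3.06], [-0.37, 2.12], [-1.25, 1.32], [0.18, 2.47], [-1.1, 4.24], [0.23, 1.98], [-2.94, 2.94]. Speed limits (rad/s): [2.57, 2.57, 3.14, 3.14, 3.14, 3.14, 3.14].

INTERFACE

Orientations are given as [roll, pitch, yaw] about the fixed x, y, z axes, in that order (R = Rz(yaw) Ry(pitch) Rx(roll)).
In Python, from plant import readout, optics, job_done, ctrl gives the robot as it stands.
- The arm moves only by the tool servo_tool, never from a script. Its argument "moves" is text: rows parted by semicolons, each of 4 numbers parted by spaces: the shift along the tool's x, y, z in cm, then the turn about the tool's z in degrees. A call has 1 to 20 rows; each row is the pose to reach, as a shift and turn from the pose commanded when the call began, along the tool's axes at that moment; what a row does not reach only later rows make up. A row lasts 1/8 s, in which the tool goes at most 62.5 mm and 10.7 degrees, less where a joint would pass 70% of its speed; a pose out of reach is approached as far as the arm can. A call with a gripper value outside its range is refused whole. "hand" is the opening in per cent of the stroke, from 0 (shut) to 100 (fully open), set as the call begins (left out, the last holds). The fingers move at their own pace and stop on an object; "grip_force" is the grip in N (left out, the last holds). Time passes only in rows, so rows that repeat a pose let the fingers close. It gives the time, the measured TCP pose, the force, the opening and the grip force at its end, in the units of the state.
- readout.get_obs(): the state, without advancing time (a new reading comes with each control period).
- optics.grab_frame(name): name is "side" or "top" or "wrist"; returns (picture, depth): 400x640x3 uint8, red, green, blue; 400x640 float32, mm along the optical axis (not along the pixel's ray), 0 where there is no reading.
- optics.calibration(name): a dict with "mtx" (3x3 intrinsics, pixels), "k1" (the pictures are not rectified: a ray, as slopes to the right and down, at radius r is drawn at 1 + k1 r^2 times it, then the intrinsics apply), "world_from_camera" (4x4, takes a point from camera to world coordinates). Camera axes: x right, y down, z forward; pixel columns grow to the right and rows downward; lengths in mm; the calibration is good to about 2 mm. A picture is of the moment at which its call begins: read the wrist's pose just before it. calibration takes no time and is no camera call; for the wrist camera it gives the pose at the moment of the call.
- job_done(): hands the job in; it is judged then, once.
The state is a dict: "t": time; "qpos": joint angles; "qvel": joint speeds; "tau": joint torques, N m; "ee_pos": TCP position; "orientation": TCP orientation; "ft_force": force on the tool from outside, world axes, zero at the start; "torque": the same for the moment, N m; "grip_width": opening from 0.0 (shut) to 1.0 (fully open); "gripper_force": force on a finger pad.
Only numpy, scipy, OpenCV 4.12 (cv2) and the standard library are available. Lean on these libraries where they do the work, as an engineer would, in place of code of your own. Each camera call takes 0.05 s, during which the arm holds its last target. There are 200 camera calls.

TASK

Stand the crooked green hand-rest level on the stepped seat of the inlay stage, centred and square, its long foot on the low pad and its short foot on the raised step, let go, and check by touch that it does not rock: press down on its top with the fingertips first over the long foot, then over the short foot. Then move every knobbed black cap from the tin to the stage, each lying flat in a bay of its own between the four pins, and last of all shut the tin's lid fully. Leave the saucer, scrapers, whetstone and coaster where they are.

Things in the scene. Friction and masses are not known exactly. Their poses are not given: they have to be found in the camera images.
- stage: Fixed slate-grey metal stage plate, 210 (x) x 260 (y) x 8 mm, origin at centre of underside. Six cap bays, a paler disc between four brass pins (6 mm thick, 5 mm high) 30 mm from its centre along stage +-x and +-y: 54 mm free. Along the -y edge the stepped seat: a black pad on the plate (low, towards -x) and a light grey block 44 x 56 mm, 20 mm high, with a black pad on top (towards +x, its riser at stage x = +30 mm).
- seat (a point): On the plate's top face, centre of the stepped seat, stage (0,-90,8) mm. The hand-rest's origin belongs here, its axes along the stage's. Low pad centre 45 mm to -x; raised pad centre 48 mm to +x, 20 mm higher.
- bay1 (a point): Centre of a bay, on the plate's top face, stage (-70, 5, 8) mm. A cap lying flat and centred in this bay has its origin here.
- bay2 (a point): Centre of a bay, on the plate's top face, stage (0, 5, 8) mm. A cap lying flat and centred in this bay has its origin here.
- bay3 (a point): Centre of a bay, on the plate's top face, stage (70, 5, 8) mm. A cap lying flat and centred in this bay has its origin here.
- bay4 (a point): Centre of a bay, on the plate's top face, stage (-70, 85, 8) mm. A cap lying flat and centred in this bay has its origin here.
- bay5 (a point): Centre of a bay, on the plate's top face, stage (0, 85, 8) mm. A cap lying flat and centred in this bay has its origin here.
- bay6 (a point): Centre of a bay, on the plate's top face, stage (70, 85, 8) mm. A cap lying flat and centred in this bay has its origin here.
- rest: Loose green cast hand-rest, 0.3-0.55 kg: bar 132 long (x -57..75 mm), 30 wide (y), 16 thick (z 38..54) on two feet, 22 (x) x 36 (y) mm. Long foot at x=-45, sole z=0; short foot at x=+45, sole z=20. Origin midway between the feet, level with the long sole; z up when level. Starts crooked on the bench, +x end dipping 0.22 rad. Pinch the bar across its width between the feet (68 mm clear).
- rest_long (a point): On the top face of the hand-rest's bar, over the long foot (brass dot), hand-rest (-45, 0, 54) mm.
- rest_short (a point): On the top face of the hand-rest's bar, over the short foot (brass dot), hand-rest (45, 0, 54) mm.
- tin: Fixed flat tin case, 210 (x) x 150 (y) mm, wall 3 mm, rim 16 mm high; inner floor 3 mm above the bench; origin at the centre of its underside. Its lid is hinged along the rim on its +y side (hinge line along the tin's x through tin (0, 75, 16) mm) and stands open, leaning outwards.
- tin_lid (a joint): Tin lid angle, rad: 0 fully shut, about 2 at the start, at most 2.4. The lid is an inverted tray 210 wide (tin x), 150 from hinge to free edge, 20 mm deep, 0.12 kg. A stiff hinge (0.14 N m) holds it where left; it can be pushed over and down from outside with shut fingers (1-3 N near the free edge). Shut, its flat top is 36 mm above the bench.
- cap1: Loose black lacquer cap of a small box, 35 g: gold-edged disc 46 mm in diameter, 7 mm thick, with an upright pearl-white knob, 14 mm in diameter, from 7 to 29 mm high, to hold it by. Origin at centre of underside, z up along the knob. Starts flat in the tin; three to five caps are present (absent: None).
- cap2: Loose black lacquer cap of a small box, 35 g: gold-edged disc 46 mm in diameter, 7 mm thick, with an upright pearl-white knob, 14 mm in diameter, from 7 to 29 mm high, to hold it by. Origin at centre of underside, z up along the knob. Starts flat in the tin; three to five caps are present (absent: None).
- cap3: Loose black lacquer cap of a small box, 35 g: gold-edged disc 46 mm in diameter, 7 mm thick, with an upright pearl-white knob, 14 mm in diameter, from 7 to 29 mm high, to hold it by. Origin at centre of underside, z up along the knob. Starts flat in the tin; three to five caps are present (absent: None).
- cap4: Loose black lacquer cap of a small box, 35 g: gold-edged disc 46 mm in diameter, 7 mm thick, with an upright pearl-white knob, 14 mm in diameter, from 7 to 29 mm high, to hold it by. Origin at centre of underside, z up along the knob. Starts flat in the tin; three to five caps are present (absent: None).
- cap5: Loose black lacquer cap of a small box, 35 g: gold-edged disc 46 mm in diameter, 7 mm thick, with an upright pearl-white knob, 14 mm in diameter, from 7 to 29 mm high, to hold it by. Origin at centre of underside, z up along the knob. Starts flat in the tin; three to five caps are present (absent: None).
- saucer: Bystander, loose, to be left alone: cracked pale blue porcelain saucer, 96 mm in diameter, 18 mm high. Origin: centre of its underside.
- scraper1: Bystander, loose, to be left alone: ivory-white bone scraper, about 122 x 22 x 6 mm. Origin: centre of its underside.
- scraper2: Bystander, loose, to be left alone: ivory-white bone scraper, about 122 x 22 x 6 mm. Origin: centre of its underside.
- scraper3: Bystander, loose, to be left alone: ivory-white bone scraper, about 122 x 22 x 6 mm. Origin: centre of its underside.
- whetstone: Bystander, loose, to be left alone: dark grey whetstone in a wooden cradle, 85 x 230 x 42 mm. Origin: centre of its underside.
- coaster: Bystander, loose, to be left alone: square black lacquered coaster with a gold rim, 95 mm, 7 mm thick. Origin: centre of its underside.
There are look-alikes about, which are no part of the job. Of the things like the rest, leave any that is pink or red; of the rest the larger one is meant.

How it is judged:
By the outcome, as a careful person would: the job done as asked, in the order asked, and still so for the second after the job is handed in, with the robot touching nothing.
Of cap1, cap2, cap3, cap4, cap5 only 3 to 5 are there at a start; the rules pass over those that are not, and their reading is None.
At some moment in a run one of cap1, cap2, cap3, cap4, cap5 may be knocked a few centimetres aside while the robot is not near it.
It also fails if it takes over 210 s, if anything falls off the work surface, if the arm or the gripper's body presses on something with over 40 N, if the wrist force passes 120 N, or if a joint passes its speed limit or range.

## Working session

There is one attempt and no reset: what is moved stays moved. The work goes in short steps, Python scripts to look and compute and a tool call to move; the robot and the scene stay as the last step left them, time stands still between calls to the robot, and variables do not carry over. Pictures are saved under pics/ and viewed, at most 14 in all, crops included, and the job is handed in when it is done.

Besides the shell and the picture viewer there is one more tool, called after "Request:" as name(argument=value, ...) on one line, values as JSON. servo_tool: Moves the arm, as the interface text tells. Its arguments: {"type":"object","properties":{"moves":{"type":"string"},"hand":{"type":"number"},"grip_force":{"type":"number"}},"required":["moves"]}

```bash
mkdir -p pics; ls
cat > h.py <<'E'
import numpy as np, cv2
from plant import readout, optics, job_done, ctrl
def grab(n):
    c=optics.calibration(n); p,d=optics.grab_frame(n); return p,d,c
def undist(c,uv):
    K=np.array(c["mtx"]); uv=np.atleast_2d(np.array(uv,float))
    x=(uv-[K[0,2],K[1,2]])/[K[0,0],K[1,1]]
    r=np.linalg.norm(x,axis=1); u=r.copy()
    for _ in range(20): u=r/(1+c["k1"]*u*u)
    return x*np.where(r>0,u/np.maximum(r,1e-9),1)[:,None]
def plane(c,uv,z):
    T=np.array(c["world_from_camera"]); s=undist(c,uv)
    d=np.c_[s,np.ones(len(s))]@T[:3,:3].T; o=T[:3,3]
    return o+d*((z-o[2])/d[:,2])[:,None]
def cloud(c,d):
    v,u=np.mgrid[:d.shape[0],:d.shape[1]]
    s=undist(c,np.c_[u.ravel(),v.ravel()]); P=np.c_[s,np.ones(len(s))]*d.ravel()[:,None]
    T=np.array(c["world_from_camera"]); P=P@T[:3,:3].T+T[:3,3]; P[d.ravel()==0]=np.nan
    return P.reshape(d.shape+(3,))
def save(n,p): cv2.imwrite(f"pics/{n}.png",p[:,:,::-1])
E
python3 - <<'E'
from h import *
import pickle
o=readout.get_obs(); print(o["t"],o["ee_pos"],o["orientation"],o["grip_width"],ctrl.pinch_z)
for n in("top","side","wrist"):
    p,d,c=grab(n); save(n+"0",p); pickle.dump((p,d,c),open(n+"0.pkl","wb")); print(n,np.round(c["world_from_camera"],2).tolist(),np.round(c["mtx"],0).tolist(),c["k1"])
E
```

```text
pics
0.0 [291.61814384 580.19295075 204.55384047] [-3.13974505e+00  1.62524995e-05  2.67579163e+00] 1.0026578704646227 18.8
top [[-0.03, -1.0, 0.08, 389.73], [-1.0, 0.03, 0.01, -122.65], [-0.01, -0.08, -1.0, 1172.95], [0.0, 0.0, 0.0, 1.0]] [[415.0, 0.0, 321.0], [0.0, 415.0, 203.0], [0.0, 0.0, 1.0]] 0.007222501378415533
side [[0.84, -0.33, 0.44, -76.22], [-0.55, -0.47, 0.69, -966.84], [-0.02, -0.82, -0.57, 798.89], [0.0, 0.0, 0.0, 1.0]] [[436.0, 0.0, 315.0], [0.0, 436.0, 193.0], [0.0, 0.0, 1.0]] -0.05469003620155521
wrist [[0.45, 0.87, 0.21, 232.66], [0.89, -0.44, -0.1, 609.85], [-0.0, 0.23, -0.97, 382.05], [0.0, 0.0, 0.0, 1.0]] [[301.0, 0.0, 319.0], [0.0, 301.0, 202.0], [0.0, 0.0, 1.0]] 0.0058498420278623965
```

View pics/top0.png

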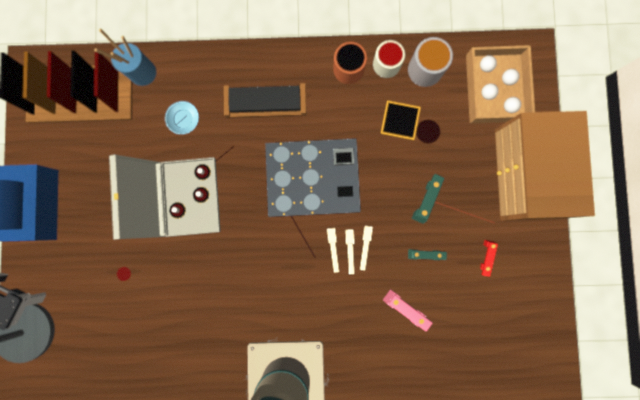

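View pics/side0.png

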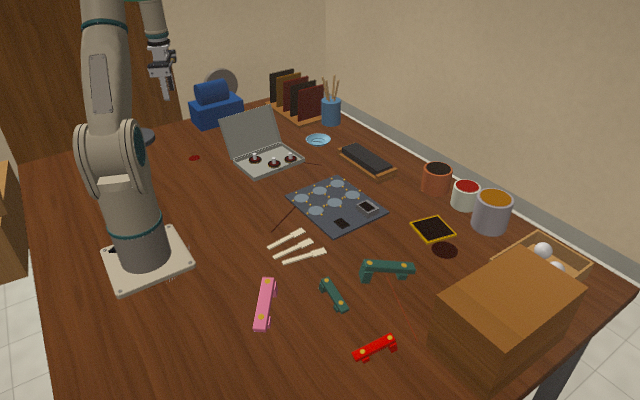

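```bash
cat > m1.py <<'E'
from h import *
import pickle
p,d,c=pickle.load(open("top0.pkl","rb")); P=cloud(c,d)
h=cv2.cvtColor(p,cv2.COLOR_RGB2HSV)
r=lambda x:np.round(x,1).tolist()
print("bench z",np.nanmedian(P[330:350,380:480,2]))
def comps(m,mn):
    n,l,s,ce=cv2.connectedComponentsWithStats(m.astype(np.uint8)); return [(l==i,s[i]) for i in range(1,n) if s[i,4]>mn]
# rest
g=(h[...,0]>65)&(h[...,0]<95)&(h[...,1]>90)&(h[...,2]<160); 
for m,s in comps(g,80):
    if s[0]<380: continue
    Q=P[m&(P[...,2]>15)]; print("green",s.tolist(),r(np.nanmin(Q,0)),r(np.nanmax(Q,0)))
    mu=Q.mean(0); w,v=np.linalg.eigh(np.cov((Q-mu)[:,:2].T)); a=v[:,1]
    t=(Q-mu)[:,:2]@a
    print(" mu",r(mu),"axis",r(a*100),"ext",t.min(),t.max())
    for k in np.linspace(t.min(),t.max(),8)[:-1]:
        q=Q[(t>=k)&(t<k+(t.max()-t.min())/7)]; print("  ",round(k),r(np.median(q,0)))
# stage: slate
def rectof(m,z,name):
    ct=max(cv2.findContours(m.astype(np.uint8),cv2.RETR_EXTERNAL,cv2.CHAIN_APPROX_NONE)[0],key=cv2.contourArea)
    W=plane(c,ct[:,0,:],z)[:,:2].astype(np.float32); b=cv2.minAreaRect(W); print(name,b, "z med",np.nanmedian(P[m][:,2]))
sub=np.zeros(d.shape,bool); sub[130:225,255:370]=1
m=sub&(h[...,0]>90)&(h[...,0]<125)&(h[...,1]>15)&(h[...,2]>60)
m=cv2.morphologyEx(m.astype(np.uint8),cv2.MORPH_CLOSE,np.ones((9,9)))>0
rectof(m,8,"stage")
# gold/pale discs
sub=np.zeros(d.shape,bool); sub[140:218,262:325]=1
# caps: white knobs in the tin
k=np.zeros(d.shape,bool); k[155:238,158:222]=1
for m,s in comps(k&(h[...,2]<110)&(h[...,1]>60),15):
    mm=cv2.morphologyEx(m.astype(np.uint8),cv2.MORPH_CLOSE,np.ones((7,7)))
    ct=max(cv2.findContours(mm,cv2.RETR_EXTERNAL,cv2.CHAIN_APPROX_NONE)[0],key=cv2.contourArea)
    (u,v),rr=cv2.minEnclosingCircle(ct); print("cap",u,v,rr,r(plane(c,(u,v),8)))
tt=k&(P[...,2]>-5)&(h[...,2]>120)&(h[...,1]<60)
rectof(tt,16,"tin?")
save("crop0",cv2.resize(p[100:250,100:370],None,fx=2.9,fy=2.9,interpolation=cv2.INTER_CUBIC))
E
python3 m1.py
```

```text
bench z 0.6772246306497891
green [414, 175, 29, 47, 377] [423.7, -446.5, 17.0] [550.2, -364.8, 59.3]
 mu [483.1, -402.9, 42.2] axis [-88.3, 47.0] ext -71.95631974624621 60.1643453454838
   -72 [538.5, -433.5, 31.8]
   -53 [521.5, -414.5, 35.7]
   -34 [504.5, -414.8, 41.1]
   -15 [487.7, -407.5, 45.0]
   4 [471.1, -398.6, 49.1]
   22 [457.8, -388.4, 52.3]
   41 [435.4, -375.0, 41.9]
green [419, 252, 19, 7, 106] [322.1, -423.3, 25.5] [339.9, -370.4, 44.4]
 mu [332.1, -397.6, 34.1] axis [4.7, 99.9] ext -25.383791037439146 26.895797180866563
   -25 [332.8, -418.5, 30.2]
   -18 [330.7, -411.6, 31.4]
   -10 [331.1, -404.5, 32.4]
   -3 [333.8, -397.1, 34.7]
   4 [332.7, -388.9, 34.7]
   12 [331.7, -380.5, 37.5]
   19 [334.5, -375.6, 38.3]
stage ((557.2084350585938, -87.71388244628906), (202.23924255371094, 252.0046844482422), 1.2497329711914062) z med 8.813131661431498
cap 164.0 156.0 6.082862854003906 [[630.2, 332.7, 8.0]]
cap 219.0 167.0 12.16562557220459 [[593.9, 176.0, 8.0]]
cap 202.04954528808594 171.5450439453125 7.433438301086426 [[582.3, 224.3, 8.0]]
cap 200.65383911132812 194.46153259277344 7.490237712860107 [[517.0, 228.6, 8.0]]
cap 218.5 210.0 21.05360221862793 [[471.6, 178.5, 8.0]]
cap 177.14999389648438 209.85000610351562 7.419340133666992 [[475.3, 295.3, 8.0]]
tin? ((511.08380126953125, 265.13275146484375), (209.94789123535156, 170.05137634277344), 3.0057480335235596) z med 4.995853732512842
```

View pics/crop0.png

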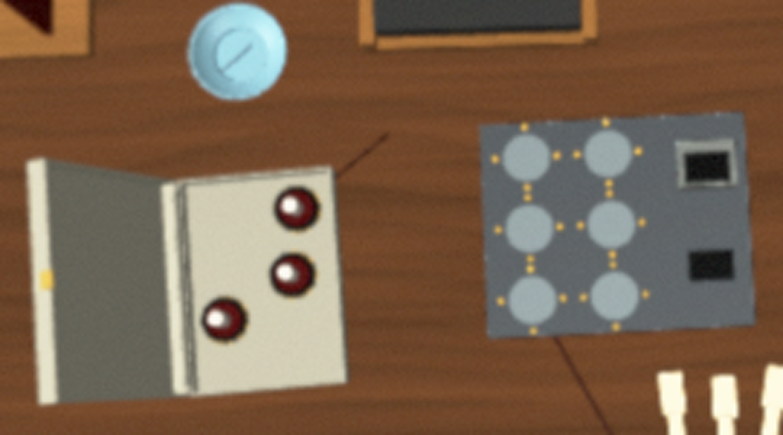

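```bash
cat >> h.py <<'E'
def shift(x,y,z,yaw=None):
    "cm and deg from the present pose to TCP world target"
    from scipy.spatial.transform import Rotation as R
    o=readout.get_obs(); M=R.from_euler("xyz",o["orientation"]).as_matrix()
    s=M.T@(np.array([x,y,z])-o["ee_pos"])/10
    cy=np.degrees(np.arctan2(M[1,0],M[0,0])); t=0 if yaw is None else -((yaw-cy+90)%180-90)
    print("shift",np.round(s,2),"turn",round(t,1))
E
python3 -c "
from h import *
shift(480,250,235);shift(520,0,235);shift(480,-401,150,152)"
```

```text
shift [-31.66 -21.06  -2.99] turn 0
shift [-46.46 -41.6   -2.96] turn 0
shift [-60.9  -79.21   5.59] turn 1.3
```

Request:
servo_tool(moves="-31.7 -21 -3 0;-31.7 -21 -3 0;-31.7 -21 -3 0;-31.7 -21 -3 0;-31.7 -21 -3 0;-31.7 -21 -3 0;-46.5 -41.6 -3 0;-46.5 -41.6 -3 0;-46.5 -41.6 -3 0;-46.5 -41.6 -3 0;-46.5 -41.6 -3 0;-61 -79 2 1.3;-61 -79 2 1.3;-61 -79 2 1.3;-61 -79 2 1.3;-61 -79 4 1.3;-61 -79 5.6 1.3;-61 -79 5.6 1.3;-61 -79 5.6 1.3;-61 -79 5.6 1.3", hand=100)

```text
t: 2.65
ee_pos: [483.1, -397.0, 149.3]
orientation: [3.14, -0.001, 2.655]
ft_force: [0.3, 0.2, 0.7]
grip_width: 1.001
gripper_force: 0.0
```

```bash
cat > m2.py <<'E'
from h import *
import sys
o=readout.get_obs(); print(o["t"],o["ee_pos"],o["orientation"],np.round(o["qpos"],2),o["ft_force"])
p,d,c=grab("wrist"); save(sys.argv[1],p); P=cloud(c,d)
h=cv2.cvtColor(p,cv2.COLOR_RGB2HSV)
g=(h[...,0]>65)&(h[...,0]<95)&(h[...,1]>90)&(h[...,2]<170)
n,l,s,ce=cv2.connectedComponentsWithStats(g.astype(np.uint8)); i=1+np.argmax(s[1:,4]); print(s[i],ce[i])
y=(h[...,0]>15)&(h[...,0]<35)&(h[...,1]>110)&(h[...,2]>110)
x0,y0,w,hh,_=s[i]; b=np.zeros_like(y); b[y0:y0+hh,x0:x0+w]=1
n,l2,s2,c2=cv2.connectedComponentsWithStats((y&b).astype(np.uint8))
for j in range(1,n):
    if s2[j,4]>20: print("dot",s2[j],np.round(c2[j],1),np.nanmedian(P[l2==j],0).round(1),plane(c,c2[j],np.nanmedian(P[l2==j][:,2])).round(1))
E
python3 m2.py w1
```

```text
2.65 [ 483.10702588 -397.02239261  149.32225533] [ 3.13983821e+00 -5.51185606e-04  2.65487417e+00] [ 0.57  0.66  0.12  1.65 -0.1   0.84  1.82] [0.26215921 0.19901985 0.71230223]
[279  19  14  21  28] [286.39285714  28.07142857]
```

View pics/w1.png

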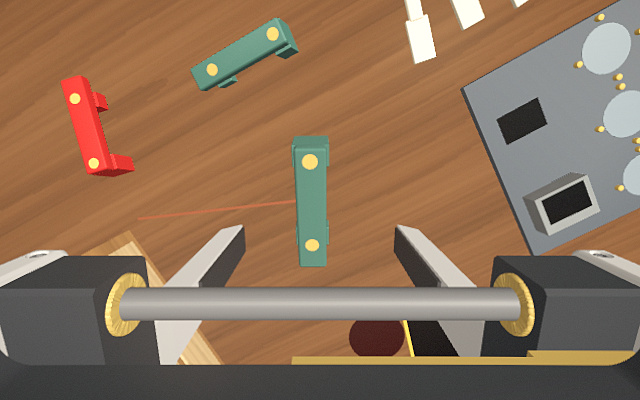

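```bash
cat > m3.py <<'E'
from h import *
p,d,c=grab("wrist"); P=cloud(c,d); h=cv2.cvtColor(p,cv2.COLOR_RGB2HSV); print(h[200,311],h[161,310],h[120,520],h[205,567])
y=((h[...,0]>15)&(h[...,0]<35)&(h[...,1]>80)&(h[...,2]>170)).astype(np.uint8); y[:140]=0;y[280:]=0;y[:,:290]=0;y[:,335:]=0
n,l,s,ce=cv2.connectedComponentsWithStats(y)
D=[]
for j in range(1,n):
    if s[j,4]>20: z=np.nanmedian(P[l==j][:,2]); q=plane(c,ce[j],z)[0]; D.append(q); print(s[j],ce[j].round(1),q.round(1))
# black pads
b=(h[...,2]<60).astype(np.uint8); b[240:]=0;b[:,:480]=0;b[:80]=0
ct=[k for k in cv2.findContours(b,cv2.RETR_EXTERNAL,cv2.CHAIN_APPROX_NONE)[0] if cv2.contourArea(k)>300]
C=[]
for k in ct:
    m=np.zeros(d.shape,np.uint8); cv2.drawContours(m,[k],-1,1,-1); z=np.nanmedian(P[m>0][:,2])
    W=plane(c,k[:,0],z)[:,:2].astype(np.float32); bx=cv2.minAreaRect(W); print("pad",z,bx); C.append(bx[0])
if len(C)==2:
    C.sort(key=lambda q:q[0]); v=np.subtract(C[1],C[0]); print("len",np.hypot(*v),"yaw",np.degrees(np.arctan2(v[1],v[0])),"seat",np.array(C[0])+v*45/93)
if len(D)==2:
    D.sort(key=lambda q:q[0]); v=D[1]-D[0]; a=v[:2]/np.hypot(*v[:2]); print("rest yaw",np.degrees(np.arctan2(a[1],a[0])),"len",np.linalg.norm(v))
    mid=(D[0]+D[1])/2; print("bar centre x=0",mid-np.r_[a*8*np.sin(.22),8*np.cos(.22)])
E
python3 m3.py
```

```text
[ 76  77 153] [ 22 136 255] [30 30 43] [10 20 39]
[302 154  16  15 194] [309.1 161. ] [ 444.7 -386.6   53.5]
[305 239  14  12 134] [311.3 244.3] [ 522.9 -426.7   34. ]
pad 26.68887158784122 ((606.993408203125, -175.88536071777344), (28.83843994140625, 43.03177261352539), 1.6670948266983032)
pad 6.696819164183012 ((513.9992065429688, -178.20660400390625), (29.100400924682617, 43.011165618896484), 0.7630709409713745)
len 93.02316761325226 yaw 1.4298722897647502 seat [ 558.99640089 -177.08342177]
rest yaw -27.13826252621664 len 90.0611768102412
bar centre x=0 [ 482.25491427 -405.88456302   35.96815558]
```

Request:
servo_tool(moves="-0.34 -0.82 4 -0.7;-0.34 -0.82 9 -0.7;-0.34 -0.82 11 -0.7;-0.34 -0.82 13.05 -0.7;-0.34 -0.82 13.05 -0.7;-0.34 -0.82 13.05 -0.7", hand=70)

```text
t: 3.5
ee_pos: [482.1, -408.5, 20.2]
orientation: [-3.141, 0.002, 2.665]
ft_force: [0.1, -0.5, 0.1]
grip_width: 0.699
gripper_force: 0.0
```

Request:
servo_tool(moves="0.1 0.24 0.1 0;0.1 0.24 0.1 0")

```text
t: 3.75
ee_pos: [481.9, -405.2, 18.7]
orientation: [3.142, 0.001, 2.666]
ft_force: [-0.7, 0.5, 1.0]
grip_width: 0.702
gripper_force: 0.0
```

Request:
servo_tool(moves="0 0 0 0;0 0 0 0;0 0 0 0;0 0 0 0;0 0 0 0;0 0 0 0", hand=0, grip_force=18)

```text
t: 4.5
ee_pos: [481.4, -405.3, 17.9]
orientation: [-3.142, -0.0, 2.665]
ft_force: [0.2, 0.2, -1.0]
grip_width: 0.321
gripper_force: 18.0
```

Request:
servo_tool(moves="0 0 -2 0;0 0 -4 0;0 0 -7 0;0 0 -10 0;0 0 -10 0")

```text
t: 5.12
ee_pos: [483.3, -406.8, 121.5]
orientation: [-3.14, 0.007, 2.665]
ft_force: [0.1, -0.5, -4.8]
grip_width: 0.317
gripper_force: 18.0
```

```bash
python3 -c "
from h import *
o=readout.get_obs();print(o['ee_pos'],o['orientation'],o['ft_force'],o['grip_width'])
shift(559,-177.1,70,181.43)
p,d,c=grab('wrist'); save('w2',p)"
```

```text
[ 483.26676943 -406.84336729  121.49365368] [-3.14026432  0.00660162  2.66529774] [ 0.11359959 -0.49346365 -4.81620791] 0.31689985322582204
shift [ 3.84 23.9   5.09] turn -28.7
```

View pics/w2.png

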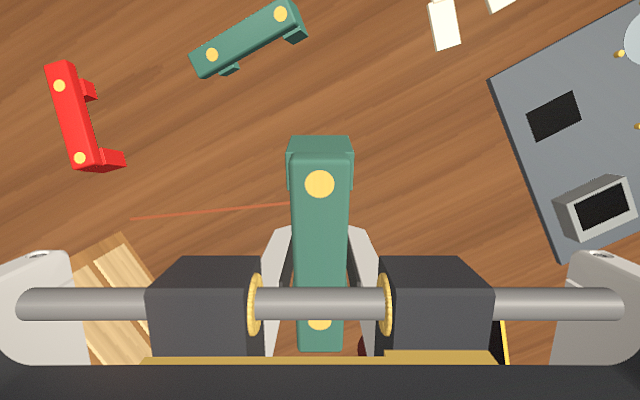

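Request:
servo_tool(moves="1 6 0 -9;2 12 0 -18;3 18 0 -28;3.84 23.9 0 -28.7;3.84 23.9 3 -28.7;3.84 23.9 5 -28.7;3.84 23.9 5 -28.7;3.84 23.9 5 -28.7")

```text
t: 6.18
ee_pos: [556.8, -175.5, 67.9]
orientation: [3.142, -0.0, -3.117]
ft_force: [0.2, -0.5, -4.1]
grip_width: 0.316
gripper_force: 18.0
```

```bash
python3 -c "
from h import *
o=readout.get_obs();print(o['ee_pos'],o['orientation'],o['ft_force'],o['grip_width'])
shift(559,-177.1,47,181.43)
p,d,c=grab('wrist'); P=cloud(c,d); h=cv2.cvtColor(p,cv2.COLOR_RGB2HSV)
y=((h[...,0]>15)&(h[...,0]<35)&(h[...,1]>80)&(h[...,2]>170)).astype(np.uint8); y[:140]=0;y[345:]=0;y[:,:270]=0;y[:,370:]=0
n,l,s,ce=cv2.connectedComponentsWithStats(y)
for j in range(1,n):
    if s[j,4]>20: print(s[j],plane(c,ce[j],np.nanmedian(P[l==j][:,2])).round(1))
"
```

```text
[ 556.84651252 -175.47738711   67.93006766] [ 3.14150161e+00 -2.47094887e-04 -3.11737877e+00] [ 0.20057556 -0.47095952 -4.10403298] 0.31590068333320265
shift [-0.21 -0.17  2.09] turn -0.0
[305 170  30  28 657] [[ 515.4 -177.   103.7]]
[308 320  24  10 198] [[ 605.9 -174.8   83.6]]
```

Request:
servo_tool(moves="-0.18 -0.15 0.8 0;-0.18 -0.15 1.5 0;-0.18 -0.15 1.9 0;-0.18 -0.15 2.1 0;-0.18 -0.15 2.3 0;-0.18 -0.15 2.5 0;-0.18 -0.15 2.5 0", grip_force=12)

```text
t: 7.1
ee_pos: [558.7, -176.8, 43.0]
orientation: [-3.142, -0.0, -3.117]
ft_force: [-1.0, -0.7, -3.0]
grip_width: 0.321
gripper_force: 12.0
```

Request:
servo_tool(moves="0 0 0.15 0;0 0 0.3 0;0 0 0.45 0;0 0 0.6 0;0 0 0.75 0;0 0 0.75 0")

```text
t: 7.85
ee_pos: [558.8, -176.7, 35.2]
orientation: [3.142, -0.0, -3.117]
ft_force: [-0.0, 0.1, -4.3]
grip_width: 0.321
gripper_force: 12.0
```

Request:
servo_tool(moves="0 0 0.1 0;0 0 0.15 0;0 0 0.15 0")

```text
t: 8.22
ee_pos: [558.9, -176.7, 34.6]
orientation: [-3.142, 0.0, -3.117]
ft_force: [-3.1, 0.1, 5.1]
grip_width: 0.32
gripper_force: 12.0
```

```bash
python3 -c "
from h import *
o=readout.get_obs();print(o['ee_pos'],o['orientation'],o['ft_force'],o['grip_width'])
p,d,c=grab('wrist'); P=cloud(c,d); h=cv2.cvtColor(p,cv2.COLOR_RGB2HSV)
y=((h[...,0]>15)&(h[...,0]<35)&(h[...,1]>80)&(h[...,2]>170)).astype(np.uint8); y[:140]=0;y[345:]=0;y[:,:270]=0;y[:,370:]=0
n,l,s,ce=cv2.connectedComponentsWithStats(y)
for j in range(1,n):
    if s[j,4]>20: print(s[j],plane(c,ce[j],np.nanmedian(P[l==j][:,2])).round(1))
"
```

```text
[ 558.85617517 -176.70494794   34.63742248] [-3.14155961e+00  3.51429991e-04 -3.11695614e+00] [-3.05034656  0.09502663  5.0892465 ] 0.3195574900342185
[306 161  28  28 617] [[ 514.3 -178.3   60.7]]
[307 320  25  21 431] [[ 604.3 -176.1   60.7]]
```

Request:
servo_tool(moves="0 0 0 0;0 0 0 0;0 0 0 0;0 0 0 0;0 0 0 0", hand=60)

```text
t: 8.9
ee_pos: [558.8, -176.7, 33.9]
orientation: [-3.142, -0.0, -3.117]
ft_force: [-0.4, -0.1, 0.0]
grip_width: 0.596
gripper_force: 0.0
```

Request:
servo_tool(moves="0 0 -2 0;0 0 -5 0;0 0 -9 0;0 0 -11 0;0 0 -11 0;0 0 -11 0")

```text
t: 9.65
ee_pos: [558.1, -176.5, 143.0]
orientation: [3.141, -0.001, -3.117]
ft_force: [-0.4, -0.8, 0.2]
grip_width: 0.595
gripper_force: 0.0
```

```bash
cat > m4.py <<'E'
from h import *
o=readout.get_obs();print(o['t'],o['ee_pos'],o['orientation'],o['ft_force'],o['grip_width'])
p,d,c=grab('wrist'); save('w3',p); P=cloud(c,d); h=cv2.cvtColor(p,cv2.COLOR_RGB2HSV)
y=((h[...,0]>15)&(h[...,0]<35)&(h[...,1]>80)&(h[...,2]>170)).astype(np.uint8); y[:120]=0;y[345:]=0;y[:,:270]=0;y[:,370:]=0
n,l,s,ce=cv2.connectedComponentsWithStats(y)
for j in range(1,n):
    if s[j,4]>20:
        z=np.nanmedian(P[l==j][:,2]); q=plane(c,ce[j],61)[0]; print(s[j],z,q.round(1)); shift(q[0],q[1],80,0)
E
python3 m4.py
```

```text
9.65 [ 558.06441229 -176.51355972  143.01648826] [ 3.14111754e+00 -1.47949857e-03 -3.11690573e+00] [-0.40492437 -0.78438986  0.16327638] 0.595180821220409
[311 149  17  17 222] 60.70915005251487 [ 514.3 -178.3   61. ]
shift [ 4.34 -0.08  6.28] turn 1.4
[312 248  15  15 180] 60.589723397349644 [ 604.2 -176.    61. ]
shift [-4.64 -0.08  6.26] turn 1.4
```

View pics/w3.png

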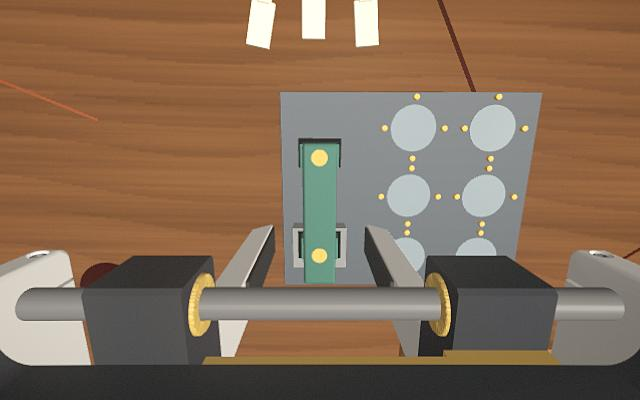

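Request:
servo_tool(moves="2 0 2 0;4.4 -0.05 5 0;4.4 -0.05 6.5 0;4.4 -0.05 7.5 0;4.4 -0.05 7.8 0;4.4 -0.05 7.8 0;4.4 -0.05 7.8 0", hand=0)

```text
t: 10.58
ee_pos: [515.5, -178.4, 66.5]
orientation: [-3.141, 0.001, -3.117]
ft_force: [-0.1, -0.8, -0.1]
grip_width: 0.006
gripper_force: 0.0
```

Request:
servo_tool(moves="0 0 0.15 0;0 0 0.3 0;0 0 0.3 0")

```text
t: 10.95
ee_pos: [514.7, -178.3, 62.9]
orientation: [3.142, -0.0, -3.117]
ft_force: [-0.8, -0.3, -1.1]
grip_width: 0.005
gripper_force: 0.0
```

Request:
servo_tool(moves="0 0 0.1 0;0 0 0.18 0;0 0 0.18 0")

```text
t: 11.32
ee_pos: [514.8, -178.4, 62.2]
orientation: [-3.141, 0.0, -3.117]
ft_force: [-3.1, 1.2, 10.4]
grip_width: 0.0
gripper_force: 5.1
```

Request:
servo_tool(moves="0 0 0 0;0 0 -1 0;0 0 -1.5 0;-4.5 0 -1.5 0;-9 0 -1.5 0;-9 0 -1 0;-9 0 -0.4 0;-9 0 -0.4 0")

```text
t: 12.32
ee_pos: [602.7, -176.3, 64.3]
orientation: [3.141, -0.003, -3.118]
ft_force: [-0.5, -0.4, -0.6]
grip_width: 0.006
gripper_force: 0.0
```

Request:
servo_tool(moves="0 0 0.15 0;0 0 0.3 0;0 0 0.3 0")

```text
t: 12.7
ee_pos: [604.6, -176.3, 62.4]
orientation: [-3.141, 0.0, -3.117]
ft_force: [-0.2, 0.7, 1.6]
grip_width: 0.007
gripper_force: 0.7
```

Request:
servo_tool(moves="0 0 0.12 0;0 0 0.12 0;0 0 0.12 0")

```text
t: 13.08
ee_pos: [604.6, -176.3, 62.3]
orientation: [-3.141, 0.0, -3.117]
ft_force: [-2.8, 1.6, 8.8]
grip_width: 0.005
gripper_force: 4.8
```

Request:
servo_tool(moves="0 0 -2 0;4.5 0 -8 0;4.5 0 -8 0;4.5 0 -8 0")

```text
t: 13.58
ee_pos: [560.3, -177.4, 141.6]
orientation: [-3.141, 0.002, -3.117]
ft_force: [-0.2, -0.5, 0.0]
grip_width: 0.005
gripper_force: 0.0
```

```bash
python3 m4.py
cat > caps.py <<'E'
from h import *
import sys
p,d,c=grab("top"); h=cv2.cvtColor(p,cv2.COLOR_RGB2HSV)
k=np.zeros(d.shape,np.uint8); k[130:260,100:330]=1
m=(k>0)&(h[...,2]<110)&(h[...,1]>110)&((h[...,0]<12)|(h[...,0]>160))
m=cv2.morphologyEx(m.astype(np.uint8),cv2.MORPH_CLOSE,np.ones((9,9)))
for ct in cv2.findContours(m,cv2.RETR_EXTERNAL,cv2.CHAIN_APPROX_NONE)[0]:
    (u,v),rr=cv2.minEnclosingCircle(ct)
    if cv2.contourArea(ct)>60 and 5<rr<12: q=plane(c,(u,v),10)[0]; print("cap",round(u),round(v),round(rr,1),q.round(1))
E
python3 caps.py; python3 -c "
from h import *
shift(540,60,190);shift(525,215,160)"
```

```text
13.575 [ 560.25527679 -177.38698768  141.6395326 ] [-3.14118952e+00  1.90336043e-03 -3.11732898e+00] [-0.18598053 -0.53071643  0.04024744] 0.004824830112176599
[312 147  17  17 226] 60.70168816551558 [ 514.3 -178.2   61. ]
shift [ 4.6  -0.01  6.07] turn 1.4
[311 274   6  62 269] 256.8859293033317 [ 658.5 -180.7   61. ]
shift [-9.81 -0.61  6.07] turn 1.4
[323 277   5  59 208] 257.2494268635206 [ 660.1 -169.8   61. ]
shift [-9.99  0.47  6.08] turn 1.4
cap 177 210 6.5 [475.5 295.3  10. ]
cap 200 194 6.7 [516.7 228.5  10. ]
shift [ 1.42 23.72 -4.98] turn 0
shift [ 2.53 39.25 -1.97] turn 0
```

```bash
python3 -c "
from h import *
print(readout.get_obs()['qpos'].round(2) if hasattr(readout.get_obs()['qpos'],'round') else readout.get_obs()['qpos'])
shift(540,60,200);shift(530,190,190,-90)"
```

```text
[ 0.26  0.62 -0.    1.76  0.    0.76  1.85]
shift [ 1.42 23.72 -5.98] turn 0
shift [ 2.09 36.74 -4.98] turn -88.6
```

Request:
servo_tool(moves="1 6 -3 0;1.4 12 -6 0;1.4 18 -6 0;1.4 24 -6 0;2 30 -5 0;2.1 36.7 -4 0;2.1 36.7 -4 0;2.1 36.7 -4 0;2.1 36.7 -4 0", hand=35)

```text
t: 14.8
ee_pos: [530.2, 186.9, 180.5]
orientation: [-3.14, -0.0, -3.12]
ft_force: [-0.4, 0.3, -0.3]
grip_width: 0.348
gripper_force: 0.0
```

```bash
cat > m5.py <<'E'
from h import *
import sys
o=readout.get_obs(); print(o["t"],o["ee_pos"].round(1) if hasattr(o["ee_pos"],"round") else o["ee_pos"],np.round(o["qpos"],2))
p,d,c=grab("wrist"); save(sys.argv[1],p); P=cloud(c,d); h=cv2.cvtColor(p,cv2.COLOR_RGB2HSV)
# cap discs: dark, at height 3..18
w=((h[...,2]<120)&(h[...,1]>90)&((h[...,0]<14)|(h[...,0]>160))&(P[...,2]>4)&(P[...,2]<25)).astype(np.uint8)
w=cv2.morphologyEx(w,cv2.MORPH_OPEN,np.ones((3,3)))
n,l,s,ce=cv2.connectedComponentsWithStats(w)
for j in range(1,n):
    if s[j,4]<150: continue
    # knob: bright pixels near by with z>25
    x0,y0,ww,hh=s[j,:4]; m=np.zeros(d.shape,bool); m[max(0,y0-25):y0+hh,x0-5:x0+ww+5]=1
    kn=m&(h[...,2]>150)&(h[...,1]<70)&(P[...,2]>24)
    print("disc",s[j],np.nanmedian(P[l==j],0).round(1))
    if kn.sum()>10:
        Q=P[kn]; top=Q[Q[:,2]>np.nanmax(Q[:,2])-3]; print("  knob top",((top.min(0)+top.max(0))/2).round(1),len(top)); q=(top.min(0)+top.max(0))/2; shift(q[0],q[1],60)
E
python3 m5.py w4
```

```text
14.8 [530.2 186.9 180.5] [-0.39  0.53 -0.    1.79  0.    0.82  1.2 ]
```

View pics/w4.png

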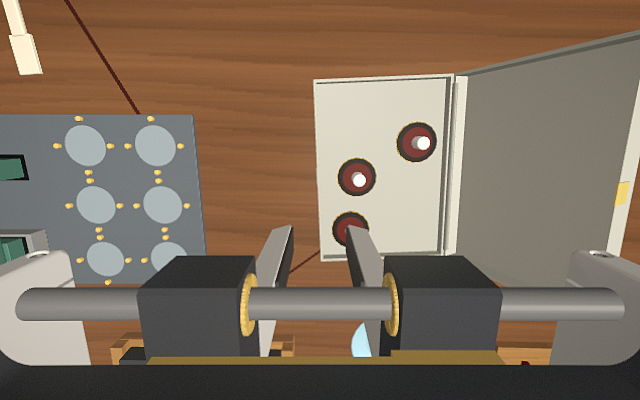

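```bash
cat > m5.py <<'E'
from h import *
import sys
o=readout.get_obs(); print(o["t"],np.round(o["ee_pos"],1),np.round(o["qpos"],2))
p,d,c=grab("wrist"); save("last",p); P=cloud(c,d); h=cv2.cvtColor(p,cv2.COLOR_RGB2HSV)
w=((h[...,1]>100)&((h[...,0]<8)|(h[...,0]>165))&(h[...,2]<170)&(P[...,2]>1)&(P[...,2]<25)).astype(np.uint8)
n,l,s,ce=cv2.connectedComponentsWithStats(w)
for j in range(1,n):
    if s[j,4]<120: continue
    ct=max(cv2.findContours((l==j).astype(np.uint8),cv2.RETR_EXTERNAL,cv2.CHAIN_APPROX_NONE)[0],key=cv2.contourArea)
    z=np.nanmedian(P[l==j][:,2]); hull=cv2.convexHull(ct)[:,0]
    W=plane(c,hull,z)[:,:2].astype(np.float32); q,rad=cv2.minEnclosingCircle(W)
    x0,y0,ww,hh=s[j,:4]; m=np.zeros(d.shape,bool); m[max(0,y0-10):y0+hh+10,max(0,x0-10):x0+ww+10]=1
    k=m&(h[...,2]>150)&(h[...,1]<60)&(P[...,2]>22)&(P[...,2]<45)
    print("disc",s[j],"z",round(z,1),"c",np.round(q,1),"r",round(rad,1),"knob",np.nanmedian(P[k],0).round(1) if k.sum()>5 else None,k.sum())
    shift(q[0],q[1],60)
E
python3 m5.py
python3 - <<'E'
from h import *
c=optics.calibration("wrist"); 
print(plane(c,[(314,80),(453,75),(322,260),(448,253)],16).round(1))
E
```

```text
14.85 [530.3 186.9 180.8] [-0.39  0.53 -0.    1.79  0.    0.82  1.2 ]
disc [402 127  30  31 485] z 8.4 c [474.7 296.3] r 17.2 knob [473.9 295.4  29.8] 147
shift [ 5.33 11.05 12.09] turn 0
disc [343 163  29  29 481] z 8.4 c [516.4 229.8] r 17.2 knob [515.4 229.6  29.9] 133
shift [ 1.3   4.31 12.09] turn 0
disc [336 217  28  26 308] z 8.3 c [581.7 225.2] r 17.3 knob None 0
shift [-5.22  3.71 12.1 ] turn 0
[[412.2 178.4  16. ]
 [404.1 325.8  16. ]
 [618.9 191.8  16. ]
 [606.3 345.1  16. ]]
```

Request:
servo_tool(moves="-3 2 3 0;-5.2 3.7 8 0;-5.2 3.7 12 0;-5.2 3.7 14 0;-5.2 3.7 14 0;-5.2 3.7 14 0")

```text
t: 15.65
ee_pos: [582.1, 227.4, 42.7]
orientation: [3.141, 0.003, -3.118]
ft_force: [0.5, 0.5, -0.2]
grip_width: 0.351
gripper_force: 0.0
```

```bash
python3 m5.py; python3 -c "
from h import *
shift(581.7,225.2,12)"
```

```text
15.65 [582.1 227.4  42.7] [-0.41  0.79 -0.    1.72  0.01  0.62  1.17]
disc [ 404   39   52   57 1517] z 8.5 c [474.6 296.1] r 17.0 knob [474.6 295.8  30.1] 457
shift [10.58  7.11 -1.73] turn 0
disc [ 301  106   50   51 1564] z 8.4 c [516.5 229.7] r 17.1 knob [516.3 229.9  30.1] 396
shift [ 6.55  0.36 -1.73] turn 0
disc [ 294  200   46   45 1113] z 8.4 c [581.6 225.1] r 17.2 knob [579.9 225.3  29.9] 380
shift [ 0.06 -0.25 -1.71] turn 0
shift [ 0.06 -0.24  3.09] turn 0
```

Request:
servo_tool(moves="0.05 -0.24 1 0;0.05 -0.24 2 0;0.05 -0.24 3 0;0.05 -0.24 3 0")

```text
t: 16.2
ee_pos: [580.2, 225.0, 10.4]
orientation: [-3.141, -0.0, -3.117]
ft_force: [-0.0, -0.0, -0.4]
grip_width: 0.352
gripper_force: 0.0
```

Request:
servo_tool(moves="0 0 0 0;0 0 0 0;0 0 0 0;0 0 0 0", hand=0, grip_force=10)

```text
t: 16.7
ee_pos: [580.3, 225.0, 10.9]
orientation: [-3.142, -0.0, -3.117]
ft_force: [0.3, -0.3, 0.1]
grip_width: 0.145
gripper_force: 10.0
```

Request:
servo_tool(moves="0 0 -2 0;0 0 -5 0;0 0 -7 0;0 0 -7 0")

```text
t: 17.2
ee_pos: [582.1, 225.7, 83.8]
orientation: [3.14, 0.005, -3.117]
ft_force: [-0.2, -0.2, 0.0]
grip_width: 0.147
gripper_force: 10.0
```

```bash
python3 -c "
from h import *
shift(626.6,-80.4,70);shift(626.6,-80.4,17.5)"
```

```text
shift [ -3.7  -30.71   1.34] turn 0
shift [ -3.67 -30.72   6.59] turn 0
```

Request:
servo_tool(moves="-1 -6 0 0;-2 -12 0 0;-3 -18 0 0;-3.6 -24 0 0;-3.6 -30.7 0 0;-3.6 -30.7 2 0;-3.6 -30.7 4.5 0;-3.6 -30.7 4.5 0;-3.6 -30.7 4.5 0")

```text
t: 18.32
ee_pos: [624.1, -79.8, 36.1]
orientation: [3.141, -0.0, -3.116]
ft_force: [-0.6, 0.7, -1.6]
grip_width: 0.141
gripper_force: 10.0
```

```bash
python3 -c "
from h import *
shift(625.5,-80.4,16.5,181.4)
p,d,c=grab('wrist'); save('w5',p)"
```

```text
shift [-0.14 -0.06  1.96] turn 0.1
```

View pics/w5.png

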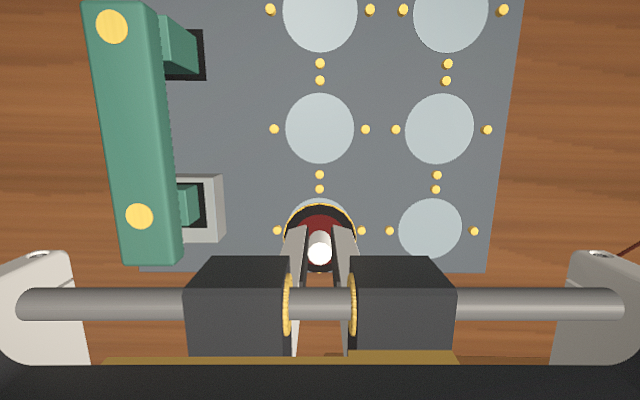

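```bash
python3 -c "
from h import *
c=optics.calibration('wrist'); print(plane(c,[(319.5,128),(439,128),(430,229),(274,129),(365,129)],[6.5]).round(1))"
```

```text
[[ 5.569e+02 -8.210e+01  6.500e+00]
 [ 5.548e+02 -2.200e+00  6.500e+00]
 [ 6.258e+02 -2.000e-01  6.500e+00]
 [ 5.583e+02 -1.126e+02  6.500e+00]
 [ 5.567e+02 -5.160e+01  6.500e+00]]
```

Request:
servo_tool(moves="-0.15 -0.05 1 0;-0.15 -0.05 1.6 0;-0.15 -0.05 1.9 0;-0.15 -0.05 1.9 0;-0.15 -0.05 1.9 0")

```text
t: 19.0
ee_pos: [625.5, -81.5, 17.1]
orientation: [-3.142, 0.0, -3.117]
ft_force: [0.6, -0.2, -0.4]
grip_width: 0.145
gripper_force: 10.0
```

Bays confirmed to within a millimetre. Lower the last bit and release.

Request:
servo_tool(moves="0 0.1 0.08 0;0 0.1 0.15 0;0 0.1 0.15 0")

```text
t: 19.38
ee_pos: [625.5, -80.3, 15.6]
orientation: [3.141, 0.0, -3.117]
ft_force: [-0.2, 1.3, 1.3]
grip_width: 0.144
gripper_force: 10.0
```

Request:
servo_tool(moves="0 0 0 0;0 0 0 0;0 0 0 0;0 0 -1 0;0 0 -4 0;0 0 -8 0;0 0 -11 0;0 0 -11 0;0 0 -11 0", hand=35)

```text
t: 20.5
ee_pos: [624.8, -80.4, 125.1]
orientation: [3.142, -0.001, -3.117]
ft_force: [-0.4, 0.1, -0.6]
grip_width: 0.351
gripper_force: 0.0
```

```bash
python3 m5.py; python3 caps.py; python3 -c "
from h import *
shift(516,229.8,80)"
```

```text
20.5 [624.8 -80.4 125.1] [ 0.12  0.69 -0.06  1.65  0.05  0.8   1.63]
disc [302 185  35  34 672] z 13.4 c [626.9 -80.6] r 17.4 knob [625.  -80.3  34.8] 207
shift [-0.26 -0.03  6.45] turn 0
cap 225 211 7.6 [466.9 160.1  10. ]
cap 177 210 6.5 [475.5 295.3  10. ]
cap 200 194 6.6 [517.  228.7  10. ]
shift [10.06 31.27  4.46] turn 0
```

Request:
servo_tool(moves="2 6 0 0;4 12 0 0;6 18 0 0;8 24 0 0;10 30 0 0;10.1 31.3 2 0;10.1 31.3 6 0;10.1 31.3 8.3 0;10.1 31.3 8.3 0;10.1 31.3 8.3 0")

```text
t: 21.85
ee_pos: [516.9, 230.0, 42.7]
orientation: [3.142, 0.0, -3.117]
ft_force: [0.0, 0.1, -0.1]
grip_width: 0.351
gripper_force: 0.0
```

```bash
python3 m5.py
```

```text
21.85 [516.9 230.   42.7] [-0.46  0.74 -0.02  1.89  0.03  0.52  1.1 ]
disc [ 392  143   48   49 1234] z 8.4 c [474.6 296.1] r 17.2 knob [473.7 295.6  30. ] 395
shift [ 4.11  6.71 -1.69] turn 0
disc [ 297  200   46   45 1106] z 8.4 c [516.7 229.6] r 17.1 knob [514.9 229.9  29.9] 377
shift [ 0.07 -0.04 -1.69] turn 0
```

Request:
servo_tool(moves="0 -0.04 1 0;0 -0.04 2 0;0 -0.04 3.05 0;0 -0.04 3.05 0;0 -0.04 3.05 0")

```text
t: 22.52
ee_pos: [516.6, 229.5, 11.8]
orientation: [-3.141, -0.0, -3.117]
ft_force: [-0.2, -0.6, -0.3]
grip_width: 0.351
gripper_force: 0.0
```

Request:
servo_tool(moves="0 0 0 0;0 0 0 0;0 0 0 0;0 0 0 0", hand=0)

```text
t: 23.02
ee_pos: [516.8, 229.6, 12.1]
orientation: [3.141, 0.0, -3.117]
ft_force: [-0.5, 0.8, 1.9]
grip_width: 0.145
gripper_force: 10.0
```

Request:
servo_tool(moves="0 0 -2 0;0 0 -5 0;0 0 -7 0;0 0 -7 0")

```text
t: 23.52
ee_pos: [517.8, 230.0, 83.2]
orientation: [3.14, 0.003, -3.117]
ft_force: [-0.4, 0.4, -1.0]
grip_width: 0.141
gripper_force: 10.0
```

```bash
python3 -c "
from h import *
shift(556.5,-82.1,36,181.4)"
```

```text
shift [ -3.09 -31.31   4.69] turn 0.0
```

Request:
servo_tool(moves="-1 -6 0 0;-2 -12 0 0;-3 -18 0 0;-3.1 -24 0 0;-3.1 -31.3 0 0;-3.1 -31.3 2 0;-3.1 -31.3 4.5 0;-3.1 -31.3 4.5 0;-3.1 -31.3 4.5 0;-3.1 -31.3 4.5 0")

```text
t: 24.78
ee_pos: [556.1, -82.2, 37.7]
orientation: [-3.142, 0.001, -3.116]
ft_force: [0.2, 0.1, 0.0]
grip_width: 0.146
gripper_force: 10.0
```

```bash
python3 -c "
from h import *
shift(556.8,-82.1,17,181.4)"
```

```text
shift [-0.07  0.01  2.07] turn 0.1
```

Request:
servo_tool(moves="-0.06 0 1 0;-0.06 0 1.6 0;-0.06 0 1.9 0;-0.06 0 2.05 0;-0.06 0 2.05 0")

```text
t: 25.4
ee_pos: [555.7, -82.5, 17.0]
orientation: [-3.142, -0.001, -3.117]
ft_force: [-2.7, 0.6, 5.7]
grip_width: 0.143
gripper_force: 10.0
```

Request:
servo_tool(moves="0 0 0 0;0 0 0 0;0 0 0 0;0 0 -1 0;0 0 -4 0;0 0 -8 0;0 0 -11 0;0 0 -11 0;0 0 -11 0", hand=35)

```text
t: 26.52
ee_pos: [555.5, -82.6, 126.1]
orientation: [3.142, -0.001, -3.117]
ft_force: [-0.9, 0.2, 0.1]
grip_width: 0.35
gripper_force: 0.0
```

```bash
python3 m5.py; python3 caps.py; python3 -c "
from h import *
shift(500,200,127);shift(474.6,296,45,-90)"
```

```text
26.525 [555.5 -82.6 126.1] [ 0.16  0.61 -0.09  1.84  0.08  0.7   1.62]
disc [302 182  35  35 681] z 13.4 c [555.5 -83. ] r 17.4 knob [553.5 -82.4  34.9] 202
shift [-0.04 -0.05  6.56] turn 0
disc [303 251  34  31 523] z 13.4 c [627.3 -80.6] r 17.8 knob [623.5 -80.5  34.7] 214
shift [-7.23  0.01  6.55] turn 0
cap 152 255 7.6 [350.8 363.6  10. ]
cap 177 210 6.6 [475.3 294.8  10. ]
cap 227 162 11.2 [607.1 153.1  10. ]
shift [ 4.81 28.37 -0.14] turn 0
shift [ 7.1  38.03  8.07] turn -88.6
```

Request:
servo_tool(moves="1 6 0 0;2 12 0 0;3 18 0 0;4 24 0 -9;5 29 0 -18;6 34 0 -28;7 38 0 -38;7.1 38 0 -48;7.1 38 0 -58;7.1 38 0 -68;7.1 38 0 -78;7.1 38 0 -88.6;7.1 38 4 -88.6;7.1 38 4 -88.6;7.1 38 4 -88.6")

```text
t: 28.5
ee_pos: [475.6, 295.8, 86.6]
orientation: [3.141, -0.0, -1.57]
ft_force: [1.0, 0.2, 0.9]
grip_width: 0.351
gripper_force: 0.0
```

```bash
python3 m5.py; python3 -c "
from h import *
shift(474.6,296.1,45,-90)"
```

```text
28.5 [475.6 295.8  86.6] [-0.32  0.7  -0.45  1.87  0.46  0.68  2.1 ]
disc [302 191  39  38 801] z 8.4 c [474.7 296.3] r 17.2 knob [474.5 295.2  30.1] 223
shift [-0.02  0.12  2.71] turn 0
shift [0.01 0.14 4.21] turn 0.0
```

View pics/last.png

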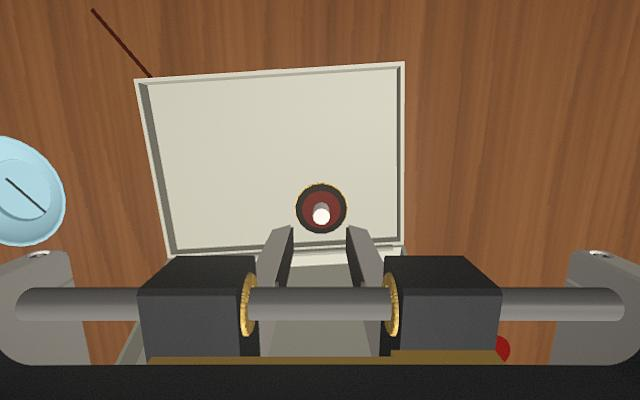

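Request:
servo_tool(moves="0 0.1 2 0;0 0.1 4 0;0 0.1 6 0;0 0.1 7.4 0;0 0.1 7.4 0;0 0.1 7.4 0")

```text
t: 29.3
ee_pos: [475.2, 296.0, 13.2]
orientation: [-3.141, 0.001, -1.571]
ft_force: [-0.1, 0.1, 0.3]
grip_width: 0.353
gripper_force: 0.0
```

Request:
servo_tool(moves="0 0 0 0;0 0 0 0;0 0 0 0;0 0 0 0", hand=0)

```text
t: 29.8
ee_pos: [474.9, 295.7, 12.9]
orientation: [-3.141, 0.0, -1.571]
ft_force: [0.3, -0.7, 4.6]
grip_width: 0.148
gripper_force: 10.0
```

Request:
servo_tool(moves="0 0 -3 0;0 0 -7 0;0 0 -11 0;0 0 -11 0")

```text
t: 30.3
ee_pos: [476.3, 296.9, 125.1]
orientation: [-3.137, 0.003, -1.571]
ft_force: [0.2, -0.7, -1.7]
grip_width: 0.139
gripper_force: 10.0
```

```bash
python3 -c "
from h import *
shift(486.6,-83.9,40,181.4)"
```

```text
shift [38.11 -0.99  8.39] turn 88.6
```

Request:
servo_tool(moves="6 0 0 10;12 0 0 20;18 0 0 30;24 0 0 40;30 -0.5 0 50;36 -1 0 60;38 -1 0 70;38 -1 0 80;38 -1 0 88.6;38 -1 4 88.6;38 -1 8 88.6;38 -1 8.4 88.6;38 -1 8.4 88.6;38 -1 8.4 88.6")

```text
t: 32.05
ee_pos: [485.7, -84.6, 39.6]
orientation: [-3.141, 0.002, -3.117]
ft_force: [-0.1, -1.0, -1.8]
grip_width: 0.147
gripper_force: 10.0
```

```bash
python3 -c "
from h import *
shift(486.6,-83.9,18,181.4)
p,d,c=grab('wrist'); save('w7',p)"
```

```text
shift [-0.09  0.07  2.16] turn 0.0
```

View pics/w7.png

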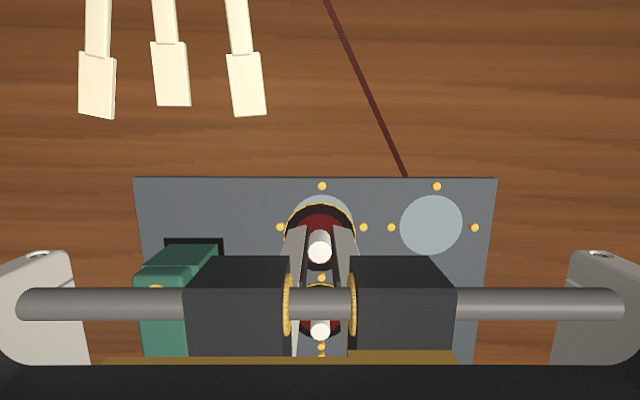

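Cap held over bay1 (320,225), bay clear below.

Request:
servo_tool(moves="-0.08 0.06 1 0;-0.08 0.06 1.6 0;-0.08 0.06 1.95 0;-0.08 0.06 2.1 0;-0.08 0.06 2.1 0")

```text
t: 32.72
ee_pos: [485.3, -83.8, 17.7]
orientation: [3.142, -0.0, -3.117]
ft_force: [-0.3, 0.1, 4.4]
grip_width: 0.149
gripper_force: 10.0
```

Request:
servo_tool(moves="0 0 0 0;0 0 0 0;0 0 0 0;0 0 -1 0;0 0 -4 0;0 0 -8 0;0 0 -13 0;0 0 -13 0;0 0 -13 0", hand=35)

```text
t: 33.85
ee_pos: [485.2, -83.9, 147.6]
orientation: [-3.141, 0.0, -3.117]
ft_force: [0.6, -0.8, -0.7]
grip_width: 0.35
gripper_force: 0.0
```

```bash
python3 m5.py
python3 - <<'E'
from h import *
p,d,c=grab("side"); save("s2",p); P=cloud(c,d)
# lid points: pale/grey low-saturation points above z 40, y 300..480
h=cv2.cvtColor(p,cv2.COLOR_RGB2HSV)
m=(h[...,1]<70)&(P[...,2]>40)&(P[...,2]<180)&(P[...,1]>300)&(P[...,1]<450)&(P[...,0]>380)&(P[...,0]<640)
Q=P[m]; print(m.sum())
for z in range(40,180,15):
    q=Q[abs(Q[:,2]-z)<5]
    if len(q)>5: print(z,len(q),np.percentile(q,[2,50,98],axis=0)[:,:2].round(0).tolist())
print(readout.get_obs()['qpos'])
shift(510,420,230)
E
```

```text
33.85 [485.2 -83.9 147.6] [ 0.19  0.49 -0.11  2.01  0.08  0.65  1.62]
disc [303 180  33  32 598] z 13.3 c [486.7 -84.2] r 17.4 knob [485.  -83.7  35.1] 175
shift [-0.21 -0.05  8.7 ] turn 0
disc [304 242  31  29 475] z 13.4 c [555.7 -83. ] r 17.7 knob [552.4 -82.8  34.6] 179
shift [-7.11 -0.1   8.69] turn 0
1769
40 72 [[403.0, 343.0], [511.0, 363.0], [608.0, 371.0]]
55 170 [[402.0, 351.0], [508.0, 368.0], [609.0, 379.0]]
70 153 [[402.0, 354.0], [504.0, 375.0], [608.0, 384.0]]
85 167 [[401.0, 360.0], [498.0, 380.0], [609.0, 390.0]]
100 167 [[400.0, 368.0], [502.0, 388.0], [607.0, 398.0]]
115 172 [[400.0, 372.0], [500.0, 394.0], [608.0, 404.0]]
130 174 [[399.0, 384.0], [501.0, 401.0], [607.0, 413.0]]
145 74 [[399.0, 382.0], [495.0, 406.0], [606.0, 414.0]]
[ 0.18945092  0.4928829  -0.10722778  2.00899023  0.0841069   0.64598773
  1.62302878]
shift [-3.76 50.3  -8.33] turn 0
```

View pics/s2.png

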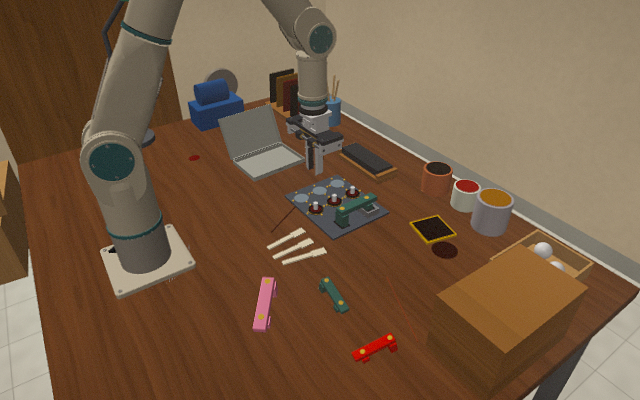

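Request:
servo_tool(moves="-0.3 5 -4 0;-0.7 11 -8 0;-1.1 17 -8.7 0;-1.5 23 -8.7 0;-1.9 29 -8.7 0;-2.2 35 -8.7 0;-2.6 41 -8.7 0;-2.9 47 -8.7 0;-3.3 52.8 -8.7 0;-3.3 52.8 -8.7 0;-3.3 52.8 -8.7 0;-3.3 52.8 -8.7 0", hand=0)

```text
t: 35.45
ee_pos: [506.3, 442.5, 233.9]
orientation: [-3.14, -0.0, -3.119]
ft_force: [0.7, 0.5, -0.1]
grip_width: 0.005
gripper_force: 0.0
```

```bash
python3 -c "
from h import *
o=readout.get_obs();print(o['t'],o['ee_pos'],o['qpos'])
shift(505,445,118);shift(505,400,118);
shift(505,367,130)
for y,z in((322,135),(288,122),(259,100),(238,70),(229,48),(227,37)): shift(505,y,z)"
```

```text
35.45 [506.25248413 442.54456662 233.9487142 ] [-0.67529658  0.64132036 -0.15258298  1.40717437  0.1033661   1.10254514
  0.74816452]
shift [ 0.12  0.27 11.59] turn 0
shift [ 0.22 -4.23 11.6 ] turn 0
shift [ 0.29 -7.53 10.41] turn 0
shift [  0.39 -12.03   9.92] turn 0
shift [  0.46 -15.43  11.23] turn 0
shift [  0.53 -18.32  13.43] turn 0
shift [  0.57 -20.41  16.44] turn 0
shift [  0.59 -21.31  18.64] turn 0
shift [  0.6  -21.51  19.74] turn 0
```

Request:
servo_tool(moves="0.1 0.3 5 0;0.1 0.3 10 0;0.1 0.3 11.6 0;0.1 0.3 11.6 0;0.1 -1.5 11.6 0;0.2 -3 11.6 0;0.2 -4.5 11.4 0;0.2 -6 11 0;0.3 -7.5 10.4 0;0.3 -9 10.2 0;0.4 -10.5 10 0;0.4 -12 9.9 0;0.4 -12 9.9 0")

```text
t: 37.08
ee_pos: [504.6, 322.5, 135.4]
orientation: [-3.14, -0.001, -3.119]
ft_force: [0.2, -0.1, 0.1]
grip_width: 0.005
gripper_force: 0.0
```

Run:
```python
from h import *
o=readout.get_obs();print(o['t'],o['ee_pos'],o['ft_force'])
p,d,c=grab("side"); P=cloud(c,d); h=cv2.cvtColor(p,cv2.COLOR_RGB2HSV); save("s3",p[60:260,140:460])
m=(h[...,1]<70)&(P[...,2]>40)&(P[...,2]<180)&(P[...,1]>230)&(P[...,1]<450)&(P[...,0]>395)&(P[...,0]<480)
Q=P[m]
for z in range(40,180,15):
    q=Q[abs(Q[:,2]-z)<5]
    if len(q)>5: print(z,len(q),np.percentile(q,[2,50,98],axis=0)[:,:2].round(0).tolist())
```

```text
37.075 [504.57926503 322.5041364  135.35531148] [ 0.1838704  -0.1272184   0.07334375]
40 24 [[402.0, 319.0], [435.0, 337.0], [474.0, 342.0]]
55 47 [[402.0, 311.0], [438.0, 332.0], [477.0, 336.0]]
70 41 [[402.0, 310.0], [441.0, 328.0], [478.0, 332.0]]
85 40 [[404.0, 304.0], [437.0, 322.0], [477.0, 327.0]]
100 42 [[401.0, 296.0], [436.0, 316.0], [478.0, 322.0]]
115 41 [[403.0, 292.0], [438.0, 310.0], [479.0, 316.0]]
130 47 [[404.0, 288.0], [442.0, 306.0], [477.0, 311.0]]
145 19 [[404.0, 280.0], [422.0, 298.0], [477.0, 304.0]]
160 98 [[405.0, 276.0], [440.0, 286.0], [477.0, 298.0]]
```

View pics/s3.png

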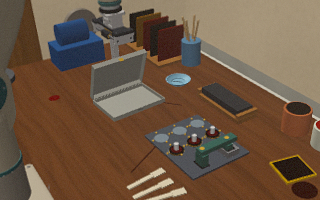

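Request:
servo_tool(moves="0 -1.8 0.5 0;0 -3.4 1.3 0;0.1 -4.9 2.3 0;0.1 -6.3 3.5 0;0.1 -7.4 5 0;0.1 -8.4 6.5 0;0.2 -8.9 7.6 0;0.2 -9.3 8.7 0;0.2 -9.5 9.5 0;0.2 -9.5 9.9 0;0.2 -9.5 9.9 0")

```text
t: 38.5
ee_pos: [504.8, 230.1, 36.5]
orientation: [3.141, 0.0, -3.117]
ft_force: [-0.7, -0.0, 0.7]
grip_width: 0.008
gripper_force: 0.0
```

Request:
servo_tool(moves="0 0 0.15 0;0 0 0.15 0;0 0 0.15 0")

```text
t: 38.88
ee_pos: [505.1, 230.3, 36.2]
orientation: [3.141, 0.001, -3.117]
ft_force: [-1.5, -1.5, 11.1]
grip_width: 0.007
gripper_force: 5.1
```

Request:
servo_tool(moves="0 0 -3 0;0 0 -8 0;0 0 -14 0;0 6 -18 0;0 12 -18 0;0 18 -18 0;0 24 -18 0;0 24 -18 0;0 24 -18 0")

```text
t: 40.0
ee_pos: [498.7, 469.2, 214.4]
orientation: [-3.14, -0.0, -3.116]
ft_force: [1.1, -0.3, -0.6]
grip_width: 0.004
gripper_force: 0.0
```

Run:
```python
from h import *
o=readout.get_obs();print(o['t'],o['ee_pos'],o['ft_force'])
p,d,c=grab("side"); P=cloud(c,d); h=cv2.cvtColor(p,cv2.COLOR_RGB2HSV)
for x in(430,500,580): print(x,[round(float(np.nanmedian(P[(abs(P[...,0]-x)<12)&(abs(P[...,1]-y)<8)][:,2])),1) for y in(200,230,260,290,315)])
p,d,c=grab("top"); save("end",cv2.resize(p[120:270,100:460],None,fx=2.2,fy=2.2,interpolation=cv2.INTER_CUBIC))
```

```text
40.0 [498.72849481 469.23167919 214.41426554] [ 1.05366259 -0.28085614 -0.56731886]
430 [36.9, 36.2, 35.4, 36.6, 35.6]
500 [35.2, 35.0, 35.4, 35.4, 34.9]
580 [35.6, 35.8, 35.3, 36.0, 35.7]
```

View pics/end.png

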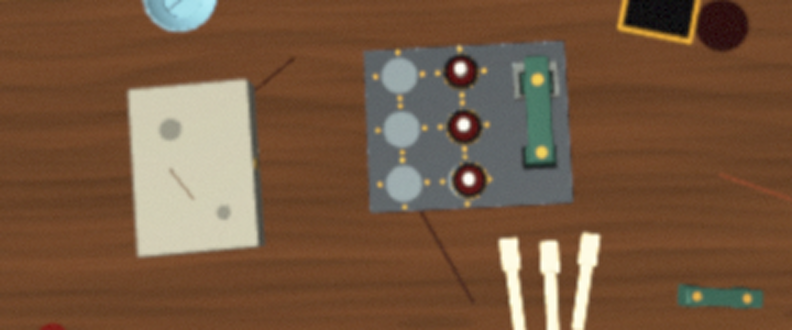

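```bash
cat > m6.py <<'E'
from h import *
for n in("top","side"):
    p,d,c=grab(n); h=cv2.cvtColor(p,cv2.COLOR_RGB2HSV); P=cloud(c,d)
    m=((h[...,0]<14)|(h[...,0]>160))&(h[...,1]>90)&(h[...,2]<110)&(P[...,0]>450)&(P[...,0]<665)&(P[...,1]>-130)&(P[...,1]<35)&(P[...,2]>9)
    k,l,s,ce=cv2.connectedComponentsWithStats(cv2.morphologyEx(m.astype(np.uint8),cv2.MORPH_CLOSE,np.ones((7,7))))
    for j in range(1,k):
        if s[j,4]>40: print(n,s[j],plane(c,s[j,:2]+s[j,2:4]/2-.5,15)[0].round(1),np.nanpercentile(P[l==j][:,2],[5,50,95]).round(1))
E
python3 m6.py
```

```text
top [303 146  14  13 145] [627.8 -82.4  15. ] [11.9 16.6 38.1]
top [304 171  14  14 151] [555.1 -83.4  15. ] [12.7 16.  38.7]
top [306 195  14  14 150] [487.3 -87.2  15. ] [12.4 16.2 37.6]
side [346 190  13   7  75] [626.5 -82.6  15. ] [12.8 15.8 28.3]
side [327 198  14   7  76] [554.  -84.4  15. ] [12.6 15.3 26.9]
side [310 206  13   7  75] [487.5 -87.8  15. ] [12.5 15.7 24.3]
```

```bash
python3 -c "
from h import *
print(job_done())"
```

```text
the job is handed in; nothing more can be done
None
```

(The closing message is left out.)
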